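Strip two drive-part stacks into their dishes

ROBOT

A 6-joint arm with a two-finger parallel gripper is mounted at the origin on the work surface. World frame = base frame: x ahead of the robot, y to its left, z up, the work surface at z = 0. Lengths are in m, angles in degrees, forces in N, time in s.
With the tool pointing down it reaches from about 0.25 to 0.725 m from the base axis. Payload 9.7 kg.
Tool frame: the origin (TCP) lies at the very end of the fingers, on their centre line; the grasp point (between the pads) lies 19 mm behind it; z points along the fingers, y is the direction in which the jaws open and shut (so a half turn about z gives the same grasp; the last joint's range is limited). The gripper opens to 85 mm and grips with 20 to 120 N. Pads are 22 mm wide; open, the fingers measure 114 mm over their backs; the gripper's body (76 mm by 85 mm) begins 54 mm behind the grasp point. The pads swing forward as they close: fully open they stand 13 mm farther back than shut.
Start: joints at [0, 4.979, 10.078, 95.1, 0, 90], TCP at [0.55, -0, 0.231] pointing down, gripper open.
Joint ranges: [-179.16, 179.16], [-48.56, 103.87], [-65.8, 70.77], [-126.05, 130.52], [-82.76, 87.17], [-180, 180]. Speed limits (degrees/s): [127.2, 127.2, 147.25, 180, 180, 180].

INTERFACE

Orientations are given as [roll, pitch, yaw] about the fixed x, y, z axes, in that order (R = Rz(yaw) Ry(pitch) Rx(roll)).
In Python, from workcell import bot gives the robot as it stands. The module is installed in compiled form; this text tells all that it offers.
- The arm moves only by the tool step_arm, never from a script. Its arguments are lists of equal length, an entry for each row: "dr": the turn, a rotation vector about the tool's x, y, z in rad, a list of three; "xyz": the shift along the tool's x, y, z in units of 40 mm (1.0 is 40 mm), a list of three; "gripper": the opening, from 0 (shut) to 1 (fully open). In form: {"dr": [[wx, wy, wz], ...], "xyz": [[x, y, z], ...], "gripper": [gripper, ...]}. A call has exactly 8 rows; each row is the pose to reach, as a shift and turn from the pose commanded when the call began, along the tool's axes at that moment; what a row does not reach only later rows make up. A row lasts 1/10 s, in which the tool goes at most 50 mm and 8.59 degrees, less where a joint would pass 70% of its speed; a pose out of reach is approached as far as the arm can. A call with a gripper value outside its range is refused whole. The fingers move at their own pace and stop on an object; "squeeze" is the grip in N (left out, the last holds). Time passes only in rows, so rows that repeat a pose let the fingers close, or fill a call up. It gives the time, the measured TCP pose, the force and the opening at its end, in the units of the state.
- bot.get_obs(): the state, without advancing time (a new reading comes with each control period).
- bot.camera(name): name is "scene" or "side" or "wrist"; returns a dict with "image" (480x640x3 uint8, red, green, blue), "camera_matrix" (3x3 intrinsics, pixels), "k1" (the pictures are not rectified: a ray, as slopes to the right and down, at radius r is drawn at 1 + k1 r^2 times it, then the intrinsics apply), "R" (3x3) and "t" (3): a world point X has camera coordinates R X + t. Camera axes: x right, y down, z forward; pixel columns grow to the right and rows downward; lengths in m; the calibration is good to about 2 mm. A picture is of the moment at which its call begins. There is no depth.
- bot.job_done(): hands the job in, once; it reports no verdict.
Trained networks look in a picture, given as the dict that the camera call returned (one of the last four; its "shot" number tells which), for a name from the list of things; names that differ only in an ending like _2 or _b are one class to them, and where a whole thing is asked for, a point or a joint stands for the part that bears it (a point fixed in the world has none). Each returns a list of dicts, best first, with "p" (0 to 1); they miss things now and then, are a little off and sometimes report something else, mostly with a low value. They report only what shows in the picture. A call takes as long as a camera call. They do not tell look-alikes from the thing itself.
- bot.regions_of(picture, thing): "region" (480x640 bool, what is visible of it) and "box" ([centre column, centre row, width, height] in pixels, round what is visible of it).
The state is a dict: "time": time; "q": joint angles; "qd": joint speeds; "joint_efforts": joint torques, N m; "ee_pos": TCP position; "tcp_rot": TCP orientation; "wrist_force": force on the tool from outside, world axes, zero at the start; "torque": the same for the moment, N m; "opening": finger opening in m.
Only numpy, scipy, OpenCV 4.12 (cv2) and the standard library are available. Lean on these libraries where they do the work, as an engineer would, in place of code of your own. Each camera call takes 0.05 s, during which the arm holds its last target.

TASK

Each of the two grey stub stands on the bench carries a stack of two drive parts: take both stacks apart and stand each part upright in the middle of its own dish: the toothed dark steel gear in the blue dish, the brass bush in the yellow one, the bearing with the orange cage in the green one and the white nylon sleeve in the red one. Set the parts down gently rather than dropping them and never tip one over. Leave the black-capped jar and the standing splined shaft where they are.

Things in the scene. Friction and masses are not known exactly. Their poses are not given: they have to be found in the camera images.
- gear_center (a point): Dark steel toothed gear ring, 60 mm across the tooth tips (grip it there at any angle), about 0.65 kg. 46 mm tall, 26 mm bore. Point: centre of the bore, half-way up; z up. Starts as a stack's lower part: underside 30 mm above the bench on a stand's 44 mm wide neck (foot 96 mm wide, 8 mm high), round its upright 20 mm stub, whose tip is 94 mm above the bench; lift straight up until clear of the stub.
- bush_center (a point): Plain smooth brass bush, yellow metal, 56 mm across, about 0.55 kg. 46 mm tall, 26 mm bore. Point: centre of the bore, half-way up; z up. Starts as a stack's lower part: underside 30 mm above the bench on a stand's 44 mm wide neck (foot 96 mm wide, 8 mm high), round its upright 20 mm stub, whose tip is 94 mm above the bench; lift straight up until clear of the stub.
- bearing_center (a point): Bright steel roller bearing with an orange cage ring on its top and an orange band round its middle, 44 mm across, about 0.28 kg. 46 mm tall, 26 mm bore. Point: centre of the bore, half-way up; z up. Starts as a stack's upper part, standing on a wider lower part (gear or bush), underside 76 mm above the bench; the stand's 20 mm stub reaches 18 mm up its bore.
- sleeve_center (a point): White nylon sleeve, 39 mm across, about 0.04 kg. 46 mm tall, 26 mm bore. Point: centre of the bore, half-way up; z up. Starts as a stack's upper part, standing on a wider lower part (gear or bush), underside 76 mm above the bench; the stand's 20 mm stub reaches 18 mm up its bore.
- dish_blue_floor (a point): Round flat blue parts dish, fixed to the bench, 108 mm across outside, 100 mm inside; this point is the centre of its floor, 4 mm above the bench; its rim stands 3 mm above the floor (7 mm above the bench). z is up.
- dish_yellow_floor (a point): Round flat yellow parts dish, fixed to the bench, 108 mm across outside, 100 mm inside; this point is the centre of its floor, 4 mm above the bench; its rim stands 3 mm above the floor (7 mm above the bench). z is up.
- dish_green_floor (a point): Round flat green parts dish, fixed to the bench, 108 mm across outside, 100 mm inside; this point is the centre of its floor, 4 mm above the bench; its rim stands 3 mm above the floor (7 mm above the bench). z is up.
- dish_red_floor (a point): Round flat red parts dish, fixed to the bench, 108 mm across outside, 100 mm inside; this point is the centre of its floor, 4 mm above the bench; its rim stands 3 mm above the floor (7 mm above the bench). z is up.
- tin_center (a point): Bystander: low round jar with a black cap, loose, about 72 mm across and 65 mm tall, standing; this point is half-way up on its axis. Not to be moved.
- shaft_center (a point): Bystander: steel splined shaft, loose, standing on its 72 mm round flange, 135 mm tall; this point is half-way up on its axis. Not to be moved.
Not all that is in view belongs to the job. There is more than one size of the part that bears dish_blue_floor; the job needs the largest.

How it is judged:
By the outcome, as a careful person would: the job done as asked, in the order asked, and still so for the second after the job is handed in, with the robot touching nothing.
It also fails if it takes over 122 s, if anything falls off the work surface, if the arm or the gripper's body presses on something with over 40 N, if the wrist force passes 120 N, or if a joint passes its speed limit or range.

## Working session

There is one attempt and no reset: what is moved stays moved. The work goes in short steps, Python scripts to look and compute and a tool call to move; the robot and the scene stay as the last step left them, time stands still between calls to the robot, and variables do not carry over. Pictures are saved under pics/ and viewed, and the job is handed in when it is done.

Besides the shell and the picture viewer there is one more tool, called after "Emit:" as a command line: name --argument value ..., lists and objects as JSON in quotes. step_arm: Moves the arm, as the interface text tells. Its arguments: {"type":"object","properties":{"dr":{"type":"array"},"xyz":{"type":"array"},"gripper":{"type":"array"},"squeeze":{"type":"number"}},"required":["dr","xyz","gripper"]}

```bash
mkdir -p pics; cat > h.py <<'E'
import numpy as np, cv2, pickle
from workcell import bot
def snap(name,fn=None):
    p=bot.camera(name)
    if fn: cv2.imwrite('pics/'+fn,cv2.cvtColor(p['image'],cv2.COLOR_RGB2BGR))
    return p
def proj(p,X):
    X=np.atleast_2d(X).astype(float); c=X@np.array(p['R']).T+np.array(p['t'])
    s=c[:,:2]/c[:,2:]; s=s*(1+p['k1']*(s**2).sum(1,keepdims=True))
    K=np.array(p['camera_matrix']); return s@K[:2,:2].T+K[:2,2]
def ray(p,uv):
    K=np.array(p['camera_matrix']); d=np.linalg.solve(K[:2,:2],np.array(uv,float)-K[:2,2]); s=d.copy()
    for _ in range(30): s=d/(1+p['k1']*(s@s))
    R=np.array(p['R']); return -R.T@np.array(p['t']), R.T@np.array([s[0],s[1],1])
def atz(p,uv,z):
    o,d=ray(p,uv); return o+d*(z-o[2])/d[2]
E
python3 - <<'E'
from h import *
o=bot.get_obs(); print(o)
names="gear_center bush_center bearing_center sleeve_center dish_blue_floor dish_yellow_floor dish_green_floor dish_red_floor tin_center shaft_center".split()
for c in ("scene","side","wrist"):
    p=snap(c,c+'0.png'); print(c,-np.array(p['R']).T@np.array(p['t']),p['k1'])
    for n in names:
        print(n,[(np.round(r['p'],2),np.round(r['box']).astype(int).tolist()) for r in bot.regions_of(p,n)[:4]])
E
```

```text
{'time': 0.0, 'q': array([-3.01805160e-04,  5.01055300e+00,  1.00349981e+01,  9.50974746e+01,
        3.68449174e-04,  8.99984059e+01]), 'qd': array([ 0.05270228,  0.01293202, -0.02958568, -0.05159097, -0.05153005,
        0.06260225]), 'joint_efforts': array([ 7.68234549e-04, -5.20392072e+01,  4.64802504e+01,  1.63646933e-02,
        2.23589603e-05, -6.77332673e-05]), 'ee_pos': array([ 5.49788826e-01, -1.06327360e-06,  2.30593171e-01]), 'tcp_rot': array([-1.79926970e+02, -3.70480757e-04,  9.00012919e+01]), 'wrist_force': array([ 0.03934682, -0.1555941 ,  0.82138057]), 'torque': array([-0.03450668,  0.03007197,  0.00524587]), 'opening': 0.08515406331599756}
scene [1.37502839 0.68449095 1.27969946] -0.02008378669772123
gear_center [(np.float64(0.72), [350, 250, 18, 17])]
bush_center [(np.float64(0.62), [284, 226, 16, 10])]
bearing_center [(np.float64(0.23), [311, 292, 35, 32])]
sleeve_center [(np.float64(0.72), [242, 166, 20, 39]), (np.float64(0.6), [281, 214, 12, 21])]
dish_blue_floor [(np.float64(0.79), [474, 332, 30, 28]), (np.float64(0.76), [392, 352, 27, 21]), (np.float64(0.61), 
[... 835 characters left out ...]
(np.float64(0.57), [347, 236, 37, 22])]
dish_red_floor [(np.float64(0.66), [409, 222, 31, 16])]
tin_center [(np.float64(0.66), [203, 276, 31, 32])]
shaft_center [(np.float64(0.42), [477, 233, 13, 19])]
wrist [0.54945107 0.07389224 0.37414634] -0.0003071003989286709
gear_center [(np.float64(0.78), [181, 46, 92, 90])]
bush_center [(np.float64(0.7), [241, 310, 58, 72])]
bearing_center [(np.float64(0.72), [150, 36, 98, 71])]
sleeve_center [(np.float64(0.6), [229, 343, 46, 67])]
dish_blue_floor []
dish_yellow_floor [(np.float64(0.91), [398, 66, 125, 131])]
dish_green_floor [(np.float64(0.58), [389, 317, 97, 94])]
dish_red_floor [(np.float64(0.2), [390, 316, 95, 91])]
tin_center []
shaft_center []
```

```bash
python3 - <<'E'
import cv2
for n,(x,y,w,h) in {'scene':(190,110,320,270),'side':(110,180,400,260)}.items():
    i=cv2.imread(f'pics/{n}0.png')[y:y+h,x:x+w]; s=800/w if 800/w*h<=600 else 600/h
    cv2.imwrite(f'pics/{n}0c.png',cv2.resize(i,None,fx=s,fy=s,interpolation=cv2.INTER_CUBIC)); print(s)
E
```

```text
2.2222222222222223
2.0
```

View pics/scene0c.png

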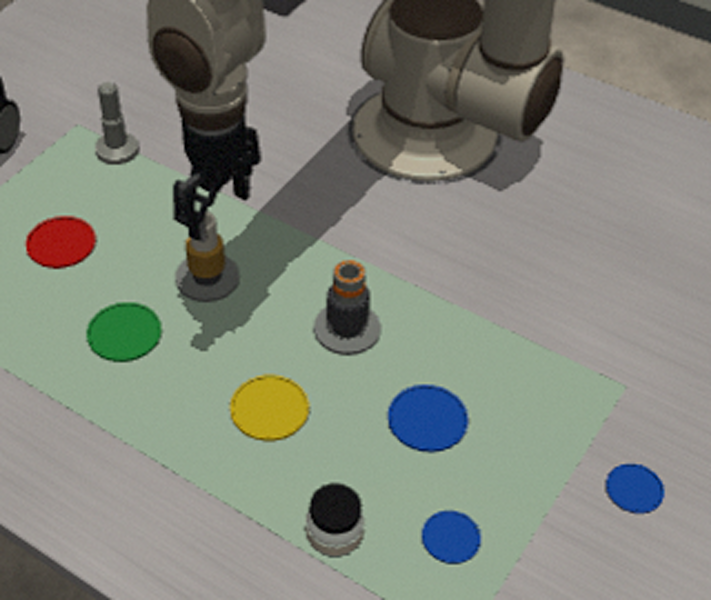

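View pics/side0c.png

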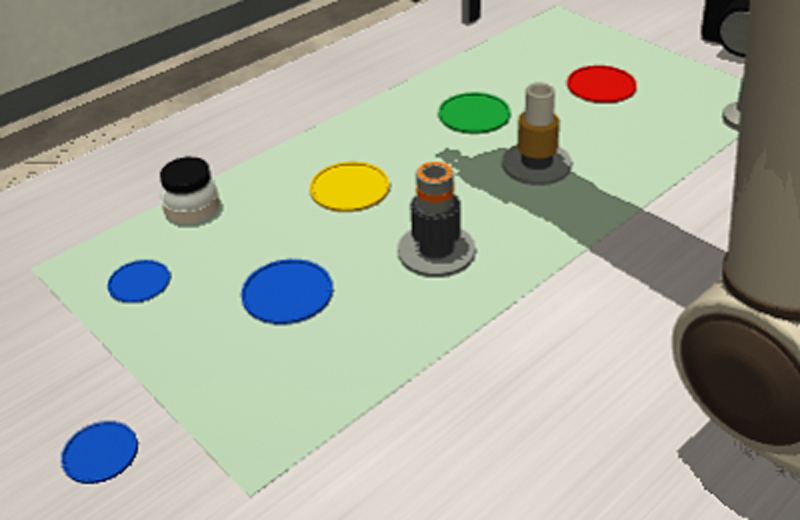

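View pics/wrist0.png

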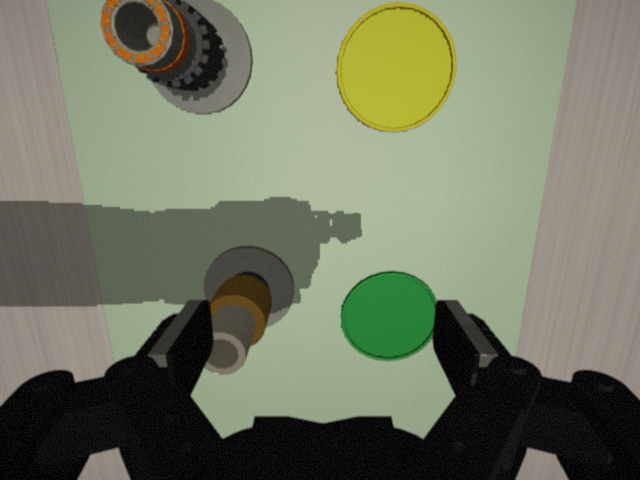

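The three blue candidates in the scene picture are (383,298), (474,332) and (392,352). The first looks clearly largest. I'll measure the diameters and positions from colour contours.

```bash
cat > m.py <<'E'
from h import *
HS={'blue':(100,130,120),'yellow':(24,34,150),'green':(55,80,130),'red':(0,6,150)}
def dishes(p,minA=150):
    hsv=cv2.cvtColor(p['image'],cv2.COLOR_RGB2HSV)
    for n,(a,b,s) in HS.items():
        m=((hsv[...,0]>=a)&(hsv[...,0]<=b)&(hsv[...,1]>=s)&(hsv[...,2]>50)).astype(np.uint8)
        cs,_=cv2.findContours(m,cv2.RETR_EXTERNAL,cv2.CHAIN_APPROX_NONE)
        for c in cs:
            if cv2.contourArea(c)<minA: continue
            W=np.array([atz(p,u,0.006)[:2] for u in c[:,0]])
            (x,y),d,_=cv2.fitEllipse((W*1000).astype(np.float32))
            print(n,'px',np.round(c[:,0].mean(0)),'xy mm',round(x,1),round(y,1),'diam',np.round(d,1))
E
python3 - <<'E'
from m import *
for c in ("scene","side","wrist"):
    print(c); p=snap(c); dishes(p)
i=cv2.imread('pics/side0.png')[260:440,120:300]
cv2.imwrite('pics/blue.png',cv2.resize(i,None,fx=3.3,fy=3.3,interpolation=cv2.INTER_CUBIC))
E
```

```text
scene
blue px [393. 351.] xy mm 653.9 417.5 diam [69.5 71.7]
blue px [475. 329.] xy mm 460.5 576.3 diam [69.6 71.4]
blue px [382. 298.] xy mm 512.8 302.5 diam [103.2 107.1]
blue px [ 54. 153.] xy mm 636.0 -1087.1 diam [ 85.4 292.6]
blue px [ 12. 149.] xy mm 732.8 -1206.2 diam [147.3 961.6]
blue px [26. 91.] xy mm 422.0 -1580.1 diam [126.9 622.4]
blue px [111.  56.] xy mm -35.1 -1456.3 diam [ 193.8 1189.9]
blue px [249.  23.] xy mm -647.9 -1171.2 diam [173.9 605.8]
blue px [214.  22.] xy mm -560.1 -1360.8 diam [216.3 598.5]
yellow px [311. 293.] xy mm 618.1 117.3 diam [103.2 106.4]
green px [245. 259.] xy mm 626.0 -132.4 diam [102.5 104.6]
red px [217. 219.] xy mm 541.4 -329.6 diam [102.5 105.9]
side
blue px [159. 406.] xy mm 454.4 577.5 diam [71.2 73.4]
blue px [253. 325.] xy mm 509.7 303.8 diam [104.4 107.8]
blue px [179. 320.] xy mm 649.7 419.2 diam [70.5 72.4]
blue px [585. 152.] xy mm 381.4 -1268.6 diam [ 70.5 635.7]
blue px [624. 145.] xy mm 303.9 -1450.8 diam [134.1 733. ]
blue px [407. 109.] xy mm 1441.3 -1369.5 diam [ 632.1 1992.3]
blue px [623.  21.] xy mm 1398.7 -4605.0 diam [ 207.4 2424.7]
blue px [530.  11.] xy mm 1928.5 -4454.9 diam [1691.3 2303.4]
yellow px [284. 272.] xy mm 615.9 118.0 diam [103.4 106.7]
green px [347. 236.] xy mm 622.6 -131.7 diam [104.  105.7]
red px [410. 222.] xy mm 538.4 -328.7 diam [104.  105.9]
wrist
yellow px [396.  67.] xy mm 615.4 116.2 diam [105.5 106. ]
green px [389. 316.] xy mm 621.9 -133.2 diam [103.1 106.6]
```

View pics/blue.png

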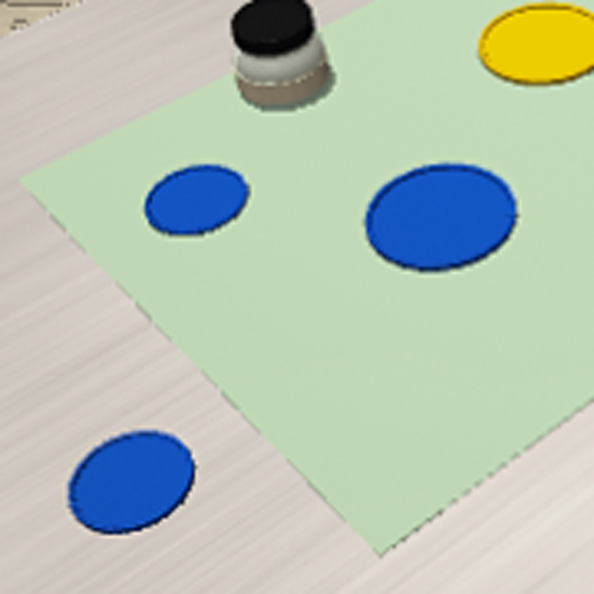

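```bash
python3 - <<'E'
from m import *
p=snap('wrist')
print('bearing',atz(p,(142,27),.122),'foot?',atz(p,(250,60),.008))
print('sleeve',atz(p,(227,353),.122))
p=snap('scene')
print('bearing',atz(p,(347,232),.122)); 
p=snap('side'); print('bearing',atz(p,(327,267),.122),'sleeve',atz(p,(380,225),.122))
print(np.array(p['R']))
E
```

```text
bearing [0.44155478 0.1264198  0.122     ] foot? [0.48500043 0.12392139 0.008     ]
sleeve [ 0.47578847 -0.09869761  0.122     ]
bearing [0.44004705 0.12808597 0.122     ]
bearing [0.43456342 0.13199029 0.122     ] sleeve [ 0.46927867 -0.09642736  0.122     ]
[[-0.69211851 -0.72141191 -0.02316924]
 [-0.38856779  0.39945708 -0.83033073]
 [ 0.60826559 -0.56568445 -0.55678907]]
```

Confirmed: the target blue dish is the one at side (253,325), 105 mm across; the other two are about 71 mm. Next I'll move the wrist camera over the bearing stack.

Emit:
step_arm --dr '[[0,0,0],[0,0,0],[0,0,0],[0,0,0],[0,0,0],[0,0,0],[0,0,0],[0,0,0]]' --xyz '[[0.2,-0.45,0],[0.5,-1,0],[0.8,-1.7,0],[1.1,-2.3,0],[1.3,-2.75,0],[1.3,-2.75,0],[1.3,-2.75,0],[1.3,-2.75,0]]' --gripper '[1,1,1,1,1,1,1,1]'

```text
time: 2.75
ee_pos: [0.4405, 0.0518, 0.2312]
tcp_rot: [180.0, 0.0, 90.0]
wrist_force: [1.0, -0.2, 0.4]
opening: 0.086
```

```bash
python3 - <<'E'
from m import *
o=bot.get_obs(); print(o['time'],o['ee_pos'],o['tcp_rot'])
p=snap('wrist','w1.png')
print(np.round(np.array(p['R']),3),-np.array(p['R']).T@p['t']); dishes(p)
for n in ('bearing_center','gear_center'):
    print(n,[(np.round(r['p'],2),np.round(r['box'],1)) for r in bot.regions_of(p,n)[:3]])
E
```

```text
2.75 [0.44053901 0.05179873 0.23120729] [1.79992165e+02 4.61310608e-03 8.99896223e+01]
[[ 1.    -0.    -0.   ]
 [-0.    -0.957  0.292]
 [-0.    -0.292 -0.957]] [0.43998774 0.12571079 0.37406756]
yellow px [510. 127.] xy mm 615.2 116.3 diam [105.6 106.9]
green px [509. 336.] xy mm 648.0 -105.5 diam [27.  79.8]
bearing_center [(np.float64(0.62), array([320.2, 119.2,  73.1,  67.7]))]
gear_center [(np.float64(0.66), array([321.8, 115.3,  79.7,  81.7]))]
```

View pics/w1.png

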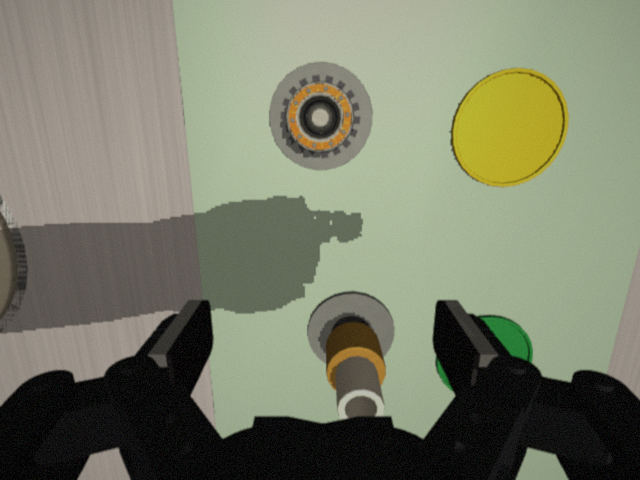

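The bearing stack is now seen almost straight down: ring at about (320,117), foot at about (321,116). The bush stack is at the bottom centre.

```bash
python3 - <<'E'
from m import *
p=snap('wrist')
hsv=cv2.cvtColor(p['image'],cv2.COLOR_RGB2HSV)
m=((hsv[...,0]>=5)&(hsv[...,0]<=22)&(hsv[...,1]>140)&(hsv[...,2]>90)); m[:,:270]=0;m[:,380:]=0;m[170:]=0
ys,xs=np.nonzero(m); h=cv2.convexHull(np.c_[xs,ys].astype(np.int32))
W=np.array([atz(p,u,.122)[:2] for u in h[:,0]],dtype=np.float32)
print('ring',cv2.minEnclosingCircle(W),W.mean(0))
# foot: pixel edges of grey
for u in ((270,116),(373,116),(321,62),(321,170)): print(atz(p,u,.008))
print(atz(p,(361,406),.122))
print('shaft/tin')
for c in('scene','side'):
    q=snap(c)
    print(c, atz(q,(244,182) if c=='scene' else (477,240),0), atz(q,(342,352) if c=='scene' else (205,288),0))
E
```

```text
ring ((0.43797174096107483, 0.12678879499435425), 0.019975783303380013) [0.4374304 0.1256563]
[0.39122837 0.12821521 0.008     ]
[0.48632873 0.12817419 0.008     ]
[0.438395   0.17397038 0.008     ]
[0.43824241 0.07863339 0.008     ]
[ 0.47081057 -0.09626777  0.122     ]
shaft/tin
scene [ 0.34110622 -0.37805048  0.        ] [7.31939671e-01 3.02887389e-01 2.22044605e-16]
side [ 0.33800524 -0.38652835  0.        ] [0.71729455 0.30349585 0.        ]
```

Emit:
step_arm --dr '[[0,0,0],[0,0,0],[0,0,0],[0,0,0],[0,0,0],[0,0,0],[0,0,0],[0,0,0]]' --xyz '[[0.6,-0.05,0],[1.3,-0.05,0],[1.86,-0.05,0],[1.86,-0.05,0.6],[1.86,-0.05,1.4],[1.86,-0.05,2.2],[1.86,-0.05,3.0],[1.86,-0.05,3.4]]' --gripper '[1,1,1,1,1,1,1,1]'

```text
time: 3.85
ee_pos: [0.4369, 0.126, 0.0924]
tcp_rot: [-179.8, 0.1, 90.0]
wrist_force: [-0.5, -0.0, 0.8]
opening: 0.0855
```

Emit:
step_arm --dr '[[0,0,0],[0,0,0],[0,0,0],[0,0,0],[0,0,0],[0,0,0],[0,0,0],[0,0,0]]' --xyz '[[0,0,0.15],[0,0,0.25],[0,0,0.25],[0,0,0.25],[0,0,0.25],[0,0,0.25],[0,0,0.25],[0,0,0.25]]' --gripper '[1,1,0.7,0.55,0.4,0.3,0.3,0.3]' --squeeze 40

```text
time: 4.65
ee_pos: [0.4387, 0.1266, 0.0864]
tcp_rot: [179.9, -0.0, 90.0]
wrist_force: [0.3, -0.3, 5.8]
opening: 0.043
```

Emit:
step_arm --dr '[[0,0,0],[0,0,0],[0,0,0],[0,0,0],[0,0,0],[0,0,0],[0,0,0],[0,0,0]]' --xyz '[[0,0,0],[0,0,-0.1],[0,0,-0.25],[0,0,-0.5],[0,0,-0.8],[0,0,-1.1],[0,0,-1.4],[0,0,-1.5]]' --gripper '[0.3,0.3,0.3,0.3,0.3,0.3,0.3,0.3]' --squeeze 50

```text
time: 5.45
ee_pos: [0.4386, 0.1266, 0.1472]
tcp_rot: [179.9, -0.0, 90.0]
wrist_force: [-0.8, 0.3, -2.3]
opening: 0.0425
```

```bash
python3 - <<'E'
from m import *
p=snap('side'); i=p['image'][180:440,110:510,::-1]
cv2.imwrite('pics/s2.png',cv2.resize(i,None,fx=2,fy=2,interpolation=cv2.INTER_CUBIC))
E
```

```text
(no output)
```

View pics/s2.png

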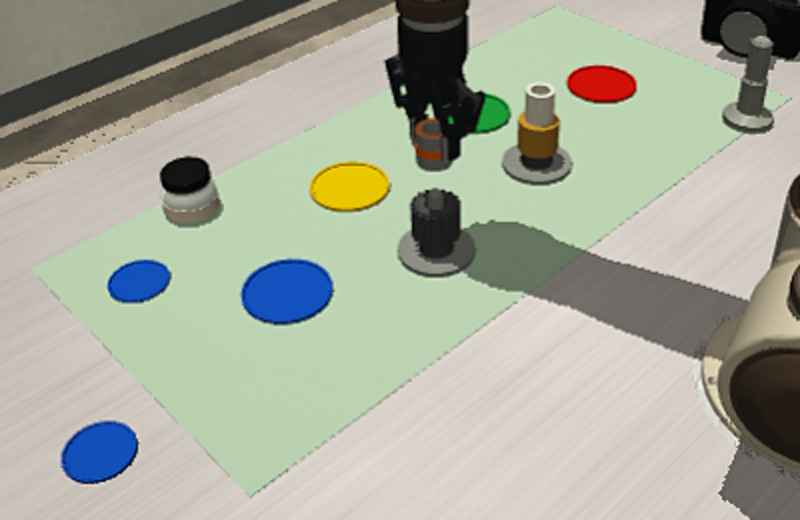

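Emit:
step_arm --dr '[[0,0,0],[0,0,0],[0,0,0],[0,0,0],[0,0,0],[0,0,0],[0,0,0],[0,0,0]]' --xyz '[[-0.4,0.3,0],[-1.3,0.9,0],[-2.3,1.6,0],[-3.3,2.35,0],[-4.3,3.05,0],[-5.3,3.75,0],[-6.1,4.3,0],[-6.48,4.6,0]]' --gripper '[0.3,0.3,0.3,0.3,0.3,0.3,0.3,0.3]'

```text
time: 6.3
ee_pos: [0.6229, -0.1358, 0.1439]
tcp_rot: [-179.9, 0.0, 89.9]
wrist_force: [-0.1, 0.3, -3.4]
opening: 0.0428
```

```bash
python3 - <<'E'
from m import *
p=snap('wrist','w3.png'); dishes(p); o=bot.get_obs(); print(o['ee_pos'],o['tcp_rot'],o['opening'])
p=snap('scene'); i=p['image'][140:340,190:430,::-1]
cv2.imwrite('pics/s3.png',cv2.resize(i,None,fx=3,fy=3,interpolation=cv2.INTER_CUBIC))
E
```

```text
green px [323. 209.] xy mm 622.7 -127.8 diam [ 91.8 109.7]
red px [189. 436.] xy mm 496.5 -344.1 diam [17.5 45.1]
red px [268. 403.] xy mm 573.2 -306.1 diam [27.1 40. ]
[ 0.62374117 -0.13678836  0.14348418] [-1.79947466e+02  4.13707871e-02  8.98320682e+01] 0.042569379518856754
```

View pics/w3.png

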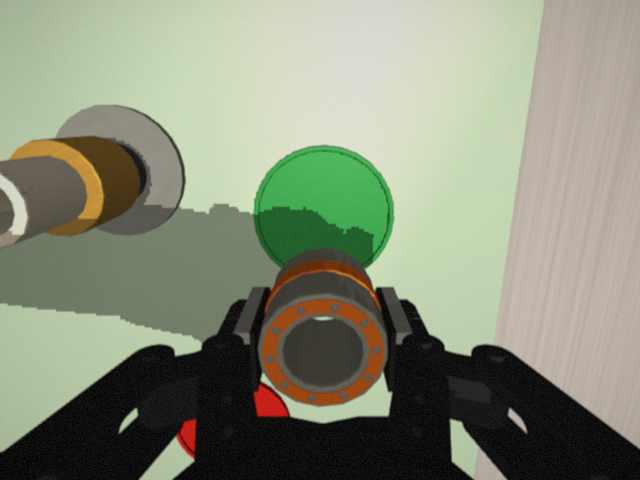

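View pics/s3.png

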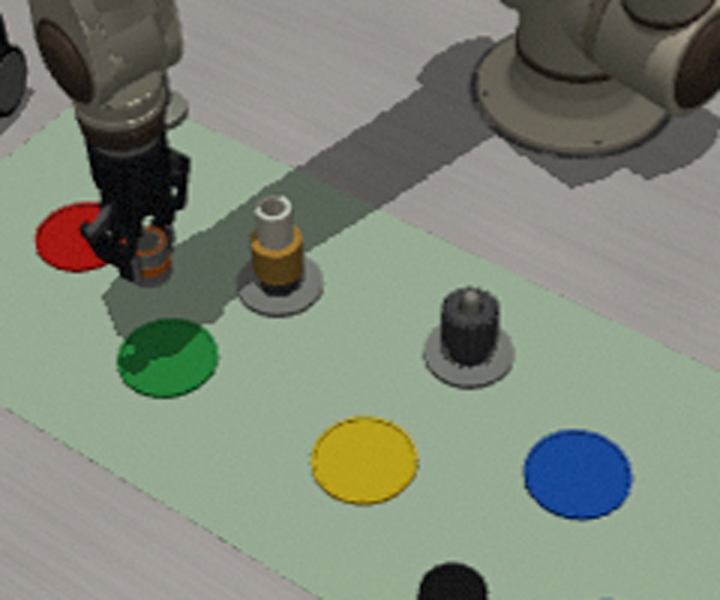

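Emit:
step_arm --dr '[[0,0,0],[0,0,0],[0,0,0],[0,0,0],[0,0,0],[0,0,0],[0,0,0],[0,0,0]]' --xyz '[[0,0,0.2],[0,0,0.7],[0,0,1.3],[0,0,1.9],[0,0,2.4],[0,0,2.8],[0,0,3.0],[0,0,3.05]]' --gripper '[0.3,0.3,0.3,0.3,0.3,0.3,0.3,0.3]'

```text
time: 7.2
ee_pos: [0.6214, -0.1322, 0.0224]
tcp_rot: [-179.9, -0.0, 90.0]
wrist_force: [0.1, 0.4, -2.9]
opening: 0.0426
```

Emit:
step_arm --dr '[[0,0,0],[0,0,0],[0,0,0],[0,0,0],[0,0,0],[0,0,0],[0,0,0],[0,0,0]]' --xyz '[[0,0,0.02],[0,0,0.05],[0,0,0.08],[0,0,0.11],[0,0,0.14],[0,0,0.16],[0,0,0.16],[0,0,0.16]]' --gripper '[0.3,0.3,0.3,0.3,0.3,0.3,0.3,0.3]'

```text
time: 8.0
ee_pos: [0.622, -0.1328, 0.0169]
tcp_rot: [-180.0, 0.0, 90.0]
wrist_force: [0.2, 0.7, -3.4]
opening: 0.0422
```

Emit:
step_arm --dr '[[0,0,0],[0,0,0],[0,0,0],[0,0,0],[0,0,0],[0,0,0],[0,0,0],[0,0,0]]' --xyz '[[0,0,0.01],[0,0,0.02],[0,0,0.03],[0,0,0.04],[0,0,0.05],[0,0,0.06],[0,0,0.06],[0,0,0.06]]' --gripper '[0.3,0.3,0.3,0.3,0.3,0.3,0.3,0.3]'

```text
time: 8.8
ee_pos: [0.622, -0.1328, 0.0146]
tcp_rot: [180.0, 0.0, 90.0]
wrist_force: [-0.4, -0.2, -1.0]
opening: 0.0424
```

Emit:
step_arm --dr '[[0,0,0],[0,0,0],[0,0,0],[0,0,0],[0,0,0],[0,0,0],[0,0,0],[0,0,0]]' --xyz '[[0,0,0.01],[0,0,0.02],[0,0,0.02],[0,0,0.02],[0,0,0.02],[0,0,0.02],[0,0,0.02],[0,0,0.02]]' --gripper '[0.3,0.3,0.55,0.6,0.65,0.75,0.85,1]'

```text
time: 9.6
ee_pos: [0.622, -0.1328, 0.0136]
tcp_rot: [-180.0, -0.0, 90.0]
wrist_force: [-0.9, -0.8, 0.1]
opening: 0.0846
```

Emit:
step_arm --dr '[[0,0,0],[0,0,0],[0,0,0],[0,0,0],[0,0,0],[0,0,0],[0,0,0],[0,0,0]]' --xyz '[[0,0,-0.1],[0,0,-0.5],[0,0,-1.2],[0,0,-2.2],[0,0,-3.3],[0,0,-4.4],[0,0,-5.3],[0,0,-5.4]]' --gripper '[1,1,1,1,1,1,1,1]'

```text
time: 10.4
ee_pos: [0.6231, -0.133, 0.2369]
tcp_rot: [179.5, 0.1, 90.0]
wrist_force: [0.3, 0.2, 0.4]
opening: 0.0852
```

```bash
python3 - <<'E'
from m import *
p=snap('wrist','w4.png'); dishes(p); o=bot.get_obs(); print(o['ee_pos'],o['tcp_rot'],o['opening'])
E
```

```text
green px [321. 194.] xy mm 622.7 -133.8 diam [104.4 105. ]
red px [249. 363.] xy mm 539.5 -331.4 diam [102.1 108.4]
[ 0.62291914 -0.13298188  0.23464274] [1.79628604e+02 7.83549415e-02 9.00004887e+01] 0.0856019025868718
```

View pics/w4.png

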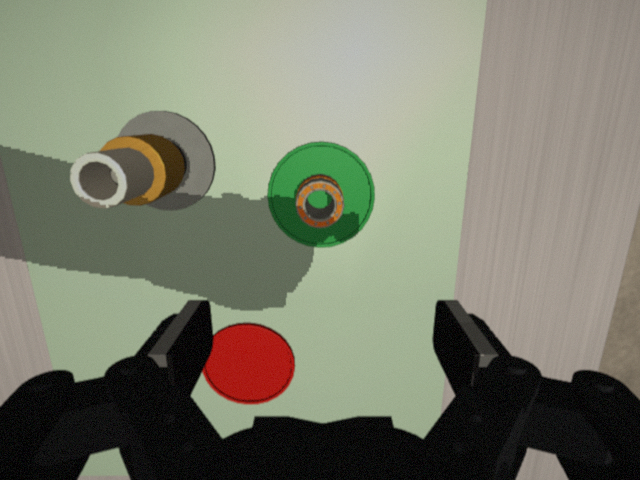

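The bearing stands upright in the middle of the green dish at (320,202). Next, I'll look at the sleeve stack.

Emit:
step_arm --dr '[[0,0,0],[0,0,0],[0,0,0],[0,0,0],[0,0,0],[0,0,0],[0,0,0],[0,0,0]]' --xyz '[[-0.2,-0.7,0],[-0.45,-1.6,0],[-0.7,-2.5,0],[-0.9,-3.3,0],[-1,-3.75,0],[-1,-3.75,0],[-1,-3.75,0],[-1,-3.75,0]]' --gripper '[1,1,1,1,1,1,1,1]'

```text
time: 11.25
ee_pos: [0.4725, -0.1726, 0.2292]
tcp_rot: [-180.0, -0.0, 90.0]
wrist_force: [0.6, -0.1, 0.2]
opening: 0.0856
```

```bash
cat > c.py <<'E'
from m import *
def circ(p,z,lo,hi,box):
    hsv=cv2.cvtColor(p['image'],cv2.COLOR_RGB2HSV); m=cv2.inRange(hsv,np.array(lo),np.array(hi))
    k=np.zeros_like(m); x0,y0,x1,y1=box; k[y0:y1,x0:x1]=m[y0:y1,x0:x1]
    cs,_=cv2.findContours(k,cv2.RETR_EXTERNAL,cv2.CHAIN_APPROX_NONE); c=max(cs,key=cv2.contourArea)
    W=np.array([atz(p,u,z)[:2] for u in c[:,0]],dtype=np.float32)
    print('circ',np.round(cv2.fitEllipse(W*1000)[0],1),np.round(cv2.fitEllipse(W*1000)[1],1), 'mec',cv2.minEnclosingCircle(W*1000))
E
python3 - <<'E'
from c import *
p=snap('wrist','w5.png'); dishes(p); o=bot.get_obs(); print(o['ee_pos'])
for n in ('sleeve_center','bush_center'):
    print(n,[(np.round(r['p'],2),np.round(r['box'],1)) for r in bot.regions_of(p,n)[:3]])
print(p['image'][117,290:350:4])
for u in ((270,116),(373,116),(321,62),(321,170)): print(atz(p,u,.008))
E
```

```text
yellow px [338.  96.] xy mm 472.2 -98.1 diam [56.6 57.9]
green px [481. 155.] xy mm 622.4 -133.7 diam [104.8 106.4]
red px [383. 337.] xy mm 538.1 -331.1 diam [105.5 107.1]
[ 0.47259876 -0.17254842  0.2291741 ]
sleeve_center [(np.float64(0.74), array([320.8, 121.1,  58.5,  64.7]))]
bush_center [(np.float64(0.77), array([321.5, 119.3,  73.6,  78.2]))]
[[182 144  62]
 [193 197 187]
 [193 196 197]
 [ 77  73  63]
 [ 64  50  34]
 [ 72  72  63]
 [164 160 143]
 [179 175 156]
 [179 175 156]
 [181 174 157]
 [101 100  84]
 [ 50  51  46]
 [ 62  49  29]
 [162 164 146]
 [190 192 190]]
[ 0.42350993 -0.09609816  0.008     ]
[ 0.51816018 -0.09605762  0.008     ]
[ 0.47041323 -0.05051695  0.008     ]
[ 0.470343   -0.14540272  0.008     ]
```

View pics/w5.png

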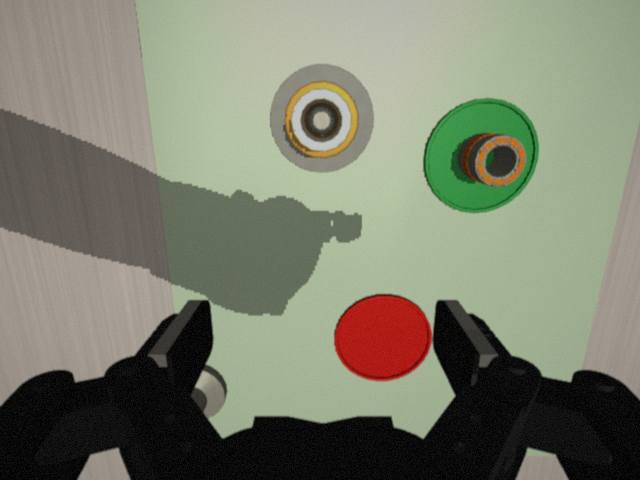

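Emit:
step_arm --dr '[[0,0,0],[0,0,0],[0,0,0],[0,0,0],[0,0,0],[0,0,0],[0,0,0],[0,0,0]]' --xyz '[[0.6,-0.02,0],[1.3,-0.02,0],[1.87,-0.02,0],[1.87,-0.02,0.6],[1.87,-0.02,1.4],[1.87,-0.02,2.2],[1.87,-0.02,3.0],[1.87,-0.02,3.4]]' --gripper '[1,1,1,1,1,1,1,1]'

```text
time: 12.2
ee_pos: [0.4703, -0.0974, 0.0906]
tcp_rot: [-179.8, -0.0, 90.0]
wrist_force: [-0.7, -0.6, 0.1]
opening: 0.0854
```

Emit:
step_arm --dr '[[0,0,0],[0,0,0],[0,0,0],[0,0,0],[0,0,0],[0,0,0],[0,0,0],[0,0,0]]' --xyz '[[0,0,0.1],[0,0,0.2],[0,0,0.2],[0,0,0.2],[0,0,0.2],[0,0,0.2],[0,0,0.2],[0,0,0.2]]' --gripper '[1,1,0.7,0.55,0.45,0.35,0.3,0.3]' --squeeze 25

```text
time: 13.0
ee_pos: [0.4717, -0.0981, 0.0866]
tcp_rot: [179.9, 0.0, 90.0]
wrist_force: [-1.5, -0.0, 6.6]
opening: 0.0382
```

Emit:
step_arm --dr '[[0,0,0],[0,0,0],[0,0,0],[0,0,0],[0,0,0],[0,0,0],[0,0,0],[0,0,0]]' --xyz '[[0,0,0],[0,0,-0.1],[0,0,-0.25],[0,0,-0.5],[0,0,-0.8],[0,0,-1.1],[0,0,-1.4],[0,0,-1.5]]' --gripper '[0.3,0.3,0.3,0.3,0.3,0.3,0.3,0.3]'

```text
time: 13.8
ee_pos: [0.4718, -0.0981, 0.1476]
tcp_rot: [179.9, 0.0, 90.0]
wrist_force: [-0.0, 0.5, -0.5]
opening: 0.038
```

```bash
python3 - <<'E'
from m import *
p=snap('side'); i=p['image'][170:370,270:510,::-1]
cv2.imwrite('pics/s6.png',cv2.resize(i,None,fx=3,fy=3,interpolation=cv2.INTER_CUBIC))
E
```

```text
(no output)
```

View pics/s6.png

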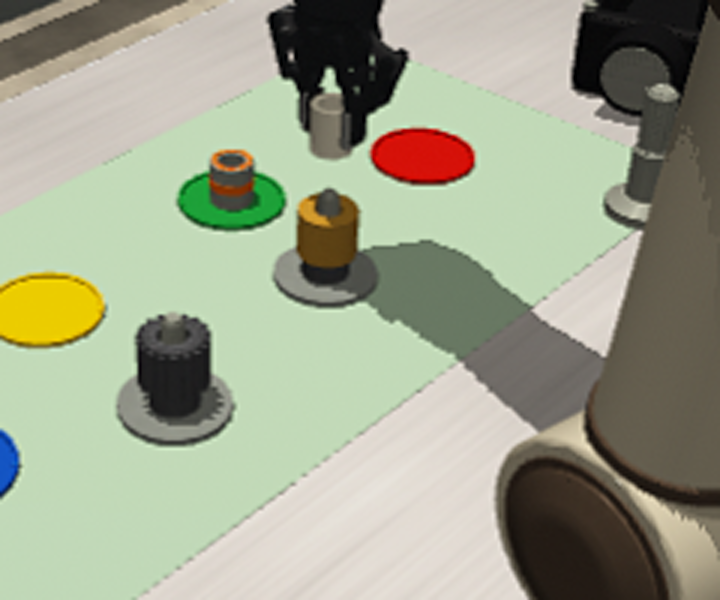

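Emit:
step_arm --dr '[[0,0,0],[0,0,0],[0,0,0],[0,0,0],[0,0,0],[0,0,0],[0,0,0],[0,0,0]]' --xyz '[[-0.4,0.1,0],[-1.2,0.35,0],[-2.1,0.6,0],[-3,0.9,0],[-3.9,1.15,0],[-4.8,1.4,0],[-5.5,1.6,0],[-5.81,1.7,0]]' --gripper '[0.3,0.3,0.3,0.3,0.3,0.3,0.3,0.3]'

```text
time: 14.65
ee_pos: [0.5392, -0.3325, 0.1445]
tcp_rot: [-179.9, -0.0, 89.9]
wrist_force: [0.0, -0.8, -0.7]
opening: 0.0384
```

Emit:
step_arm --dr '[[0,0,0],[0,0,0],[0,0,0],[0,0,0],[0,0,0],[0,0,0],[0,0,0],[0,0,0]]' --xyz '[[0,0,0.2],[0,0,0.7],[0,0,1.3],[0,0,1.9],[0,0,2.4],[0,0,2.8],[0,0,3.0],[0,0,3.05]]' --gripper '[0.3,0.3,0.3,0.3,0.3,0.3,0.3,0.3]'

```text
time: 15.45
ee_pos: [0.5388, -0.3296, 0.0229]
tcp_rot: [-179.9, -0.0, 90.0]
wrist_force: [-0.2, -0.2, 0.3]
opening: 0.0379
```

```bash
python3 - <<'E'
from m import *
o=bot.get_obs(); print(o['ee_pos'],o['q'])
p=snap('scene'); i=p['image'][140:300,190:350,::-1]
a=cv2.resize(i,None,fx=3.5,fy=3.5,interpolation=cv2.INTER_CUBIC)
cv2.imwrite('pics/s7.png',a)
E
```

```text
[ 0.5388345  -0.32961315  0.02286131] [-3.14555148e+01  1.71313738e+01  1.01861190e+00  7.39580550e+01
  1.69273754e-03  5.85139014e+01]
```

View pics/s7.png

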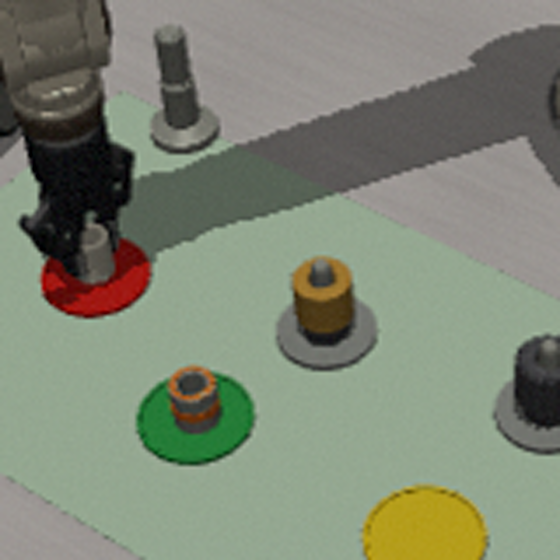

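Emit:
step_arm --dr '[[0,0,0],[0,0,0],[0,0,0],[0,0,0],[0,0,0],[0,0,0],[0,0,0],[0,0,0]]' --xyz '[[0,0,0.04],[0,0,0.08],[0,0,0.12],[0,0,0.15],[0,0,0.18],[0,0,0.2],[0,0,0.21],[0,0,0.22]]' --gripper '[0.3,0.3,0.3,0.3,0.3,0.3,0.3,0.3]'

```text
time: 16.3
ee_pos: [0.5392, -0.3304, 0.0148]
tcp_rot: [-180.0, -0.0, 90.0]
wrist_force: [0.2, 0.6, -1.2]
opening: 0.0381
```

Emit:
step_arm --dr '[[0,0,0],[0,0,0],[0,0,0],[0,0,0],[0,0,0],[0,0,0],[0,0,0],[0,0,0]]' --xyz '[[0,0,0.01],[0,0,0.02],[0,0,0.03],[0,0,0.04],[0,0,0.04],[0,0,0.04],[0,0,0.04],[0,0,0.04]]' --gripper '[0.3,0.3,0.3,0.3,0.3,0.3,0.3,0.3]'

```text
time: 17.1
ee_pos: [0.5392, -0.3305, 0.0146]
tcp_rot: [180.0, 0.0, 90.0]
wrist_force: [-4.2, 2.3, 9.7]
opening: 0.0384
```

Emit:
step_arm --dr '[[0,0,0],[0,0,0],[0,0,0],[0,0,0],[0,0,0],[0,0,0],[0,0,0],[0,0,0]]' --xyz '[[0,0,-0.01],[0,0,-0.02],[0,0,-0.02],[0,0,-0.02],[0,0,-0.02],[0,0,-0.02],[0,0,-0.02],[0,0,-0.02]]' --gripper '[0.3,0.3,0.46,0.52,0.58,0.68,0.8,1]'

```text
time: 17.9
ee_pos: [0.5392, -0.3304, 0.014]
tcp_rot: [-180.0, -0.0, 90.0]
wrist_force: [0.4, -1.0, 0.5]
opening: 0.0805
```

Emit:
step_arm --dr '[[0,0,0],[0,0,0],[0,0,0],[0,0,0],[0,0,0],[0,0,0],[0,0,0],[0,0,0]]' --xyz '[[0,0,0],[0,0,-0.3],[0,0,-1.0],[0,0,-2.0],[0,0,-3.1],[0,0,-4.2],[0,0,-5.2],[0,0,-5.4]]' --gripper '[1,1,1,1,1,1,1,1]'

```text
time: 18.7
ee_pos: [0.5401, -0.3309, 0.2369]
tcp_rot: [179.6, 0.2, 90.0]
wrist_force: [0.2, -0.5, 0.2]
opening: 0.0857
```

```bash
python3 - <<'E'
from m import *
p=snap('wrist','w8.png'); dishes(p); o=bot.get_obs(); print(o['ee_pos'],o['tcp_rot'],o['opening'])
E
```

```text
green px [415.  12.] xy mm 622.0 -170.8 diam [29.1 98.9]
red px [320. 194.] xy mm 538.1 -331.6 diam [105.1 105.5]
[ 0.54005873 -0.33091965  0.23543894] [179.66255887   0.20615982  89.99990863] 0.08566492349729356
```

View pics/w8.png

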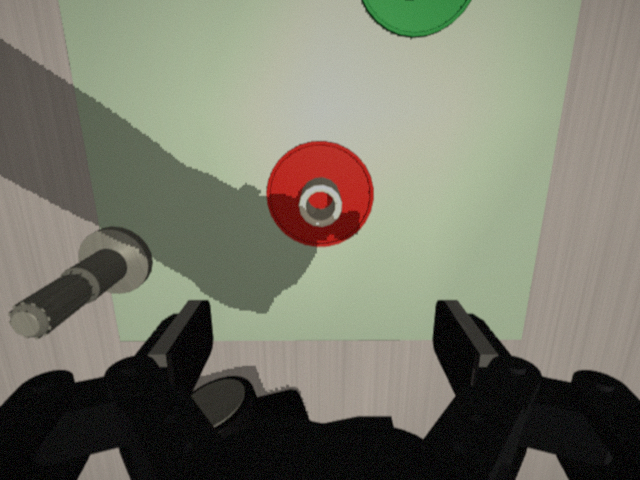

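Sleeve stands in the middle of the red dish at (321,203). Next the bush.

Emit:
step_arm --dr '[[0,0,0],[0,0,0],[0,0,0],[0,0,0],[0,0,0],[0,0,0],[0,0,0],[0,0,0]]' --xyz '[[0.6,-0.25,0],[1.5,-0.6,0],[2.4,-1,0],[3.3,-1.4,0],[3.95,-1.68,0],[3.95,-1.68,0],[3.95,-1.68,0],[3.95,-1.68,0]]' --gripper '[1,1,1,1,1,1,1,1]'

```text
time: 19.55
ee_pos: [0.4721, -0.1729, 0.2295]
tcp_rot: [-180.0, -0.0, 90.0]
wrist_force: [-0.1, -0.5, 0.4]
opening: 0.0854
```

```bash
python3 - <<'E'
from c import *
o=bot.get_obs(); print(o['ee_pos'])
p=snap('wrist','w9.png')
circ(p,.076,(10,70,70),(35,255,255),(250,60,390,180))
i=p['image'][50:190,250:390,::-1]; cv2.imwrite('pics/w9c.png',cv2.resize(i,None,fx=4,fy=4))
print(atz(p,(320,119),.076),atz(p,(321,118),.008))
E
```

```text
[ 0.47212321 -0.1729098   0.22947301]
circ [470.8 -99.6] [54.6 55. ] mec ((470.6956787109375, -99.6377944946289), 27.89885902404785)
[ 0.46954691 -0.09904275  0.076     ] [ 0.46997788 -0.09816885  0.008     ]
```

View pics/w9c.png

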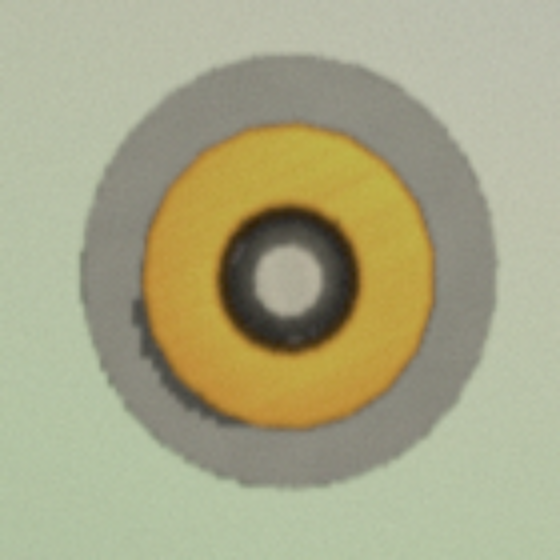

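Emit:
step_arm --dr '[[0,0,0],[0,0,0],[0,0,0],[0,0,0],[0,0,0],[0,0,0],[0,0,0],[0,0,0]]' --xyz '[[0.6,-0.03,0],[1.3,-0.03,0],[1.83,-0.03,0],[1.83,-0.03,0.6],[1.83,-0.03,1.5],[1.83,-0.03,2.3],[1.83,-0.03,3.1],[1.83,-0.03,3.5]]' --gripper '[1,1,1,1,1,1,1,1]'

```text
time: 20.4
ee_pos: [0.4697, -0.0996, 0.0867]
tcp_rot: [-179.8, -0.0, 89.9]
wrist_force: [-0.1, 0.3, 0.4]
opening: 0.0854
```

Emit:
step_arm --dr '[[0,0,0],[0,0,0],[0,0,0],[0,0,0],[0,0,0],[0,0,0],[0,0,0],[0,0,0]]' --xyz '[[0,0,0.3],[0,0,0.7],[0,0,1],[0,0,1.2],[0,0,1.3],[0,0,1.3],[0,0,1.3],[0,0,1.3]]' --gripper '[1,1,1,1,1,1,1,1]'

```text
time: 21.2
ee_pos: [0.4712, -0.0993, 0.0387]
tcp_rot: [179.9, 0.0, 90.0]
wrist_force: [0.8, -0.7, -0.7]
opening: 0.0856
```

Emit:
step_arm --dr '[[0,0,0],[0,0,0],[0,0,0],[0,0,0],[0,0,0],[0,0,0],[0,0,0],[0,0,0]]' --xyz '[[0,0,0],[0,0,0],[0,0,0],[0,0,0],[0,0,0],[0,0,0],[0,0,0],[0,0,0]]' --gripper '[0.8,0.7,0.65,0.6,0.5,0.4,0.4,0.4]' --squeeze 40

```text
time: 22.0
ee_pos: [0.4711, -0.0992, 0.0387]
tcp_rot: [179.9, 0.0, 90.0]
wrist_force: [-0.0, 0.2, 5.4]
opening: 0.0552
```

Emit:
step_arm --dr '[[0,0,0],[0,0,0],[0,0,0],[0,0,0],[0,0,0],[0,0,0],[0,0,0],[0,0,0]]' --xyz '[[0,0,0],[0,0,0],[0,0,-0.1],[0,0,-0.3],[0,0,-0.7],[0,0,-1.2],[0,0,-1.7],[0,0,-2]]' --gripper '[0.4,0.4,0.4,0.4,0.4,0.4,0.4,0.4]' --squeeze 80

```text
time: 22.8
ee_pos: [0.4709, -0.0993, 0.1195]
tcp_rot: [180.0, 0.0, 90.0]
wrist_force: [0.1, -0.2, -5.7]
opening: 0.0538
```

Emit:
step_arm --dr '[[0,0,0],[0,0,0],[0,0,0],[0,0,0],[0,0,0],[0,0,0],[0,0,0],[0,0,0]]' --xyz '[[0,0,-0.1],[0,0,-0.2],[0,0,-0.3],[0,0,-0.3],[0,0,-0.3],[0,0,-0.3],[0,0,-0.3],[0,0,-0.3]]' --gripper '[0.4,0.4,0.4,0.4,0.4,0.4,0.4,0.4]'

```text
time: 23.6
ee_pos: [0.4707, -0.0992, 0.1299]
tcp_rot: [-180.0, -0.0, 90.0]
wrist_force: [0.3, 1.1, -5.8]
opening: 0.0542
```

```bash
python3 - <<'E'
from m import *
p=snap('side'); i=p['image'][170:370,270:510,::-1]
cv2.imwrite('pics/s10.png',cv2.resize(i,None,fx=3,fy=3,interpolation=cv2.INTER_CUBIC))
E
```

```text
(no output)
```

View pics/s10.png

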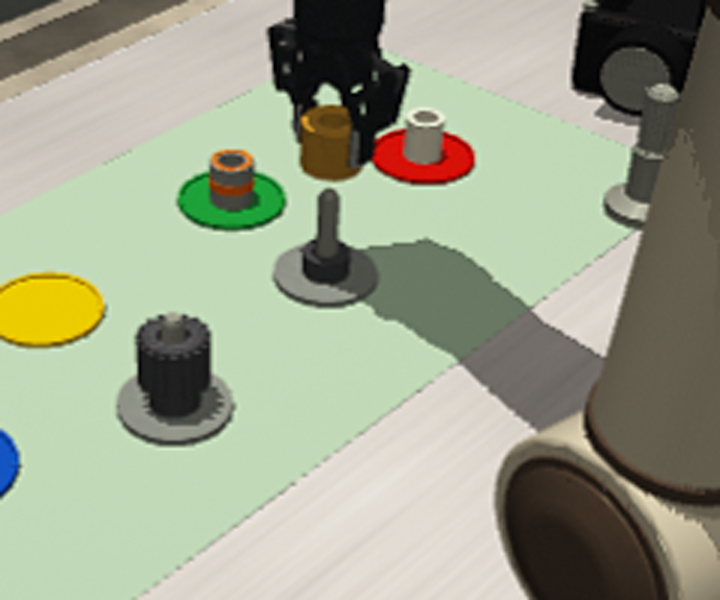

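Emit:
step_arm --dr '[[0,0,0],[0,0,0],[0,0,0],[0,0,0],[0,0,0],[0,0,0],[0,0,0],[0,0,0]]' --xyz '[[0.3,0.2,0],[1,0.7,0],[1.8,1.2,0],[2.7,1.8,0],[3.6,2.4,0],[4.4,2.95,0],[5.1,3.4,0],[5.4,3.62,0]]' --gripper '[0.4,0.4,0.4,0.4,0.4,0.4,0.4,0.4]'

```text
time: 24.45
ee_pos: [0.6167, 0.1205, 0.1291]
tcp_rot: [-180.0, -0.0, 90.1]
wrist_force: [-0.6, -0.3, -5.4]
opening: 0.0541
```

Emit:
step_arm --dr '[[0,0,0],[0,0,0],[0,0,0],[0,0,0],[0,0,0],[0,0,0],[0,0,0],[0,0,0]]' --xyz '[[0,0,0.1],[0,0,0.5],[0,0,1],[0,0,1.5],[0,0,2.0],[0,0,2.4],[0,0,2.6],[0,0,2.7]]' --gripper '[0.4,0.4,0.4,0.4,0.4,0.4,0.4,0.4]'

```text
time: 25.25
ee_pos: [0.6152, 0.1167, 0.0213]
tcp_rot: [-179.9, 0.0, 90.0]
wrist_force: [0.7, 0.7, -5.6]
opening: 0.054
```

```bash
python3 - <<'E'
from m import *
o=bot.get_obs(); print(o['ee_pos'],o['wrist_force'])
p=snap('wrist','w11.png')
E
```

```text
[0.61523265 0.11670757 0.02131192] [ 0.70990897  0.68016169 -5.56930591]
```

View pics/w11.png

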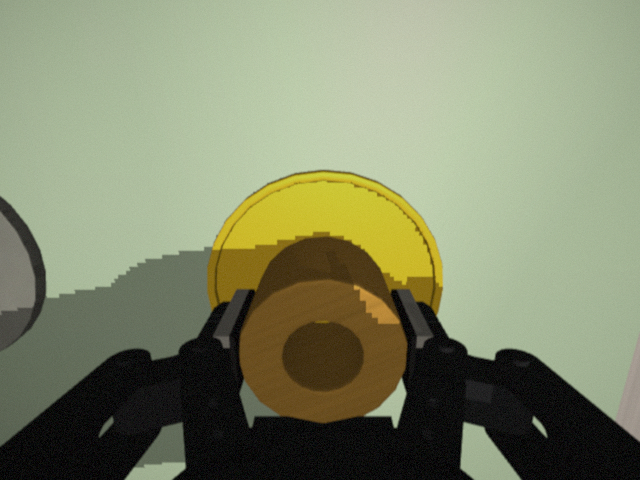

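The bush is centred over the yellow dish. Now the last few millimetres down.

Emit:
step_arm --dr '[[0,0,0],[0,0,0],[0,0,0],[0,0,0],[0,0,0],[0,0,0],[0,0,0],[0,0,0]]' --xyz '[[0,0,0.04],[0,0,0.08],[0,0,0.12],[0,0,0.15],[0,0,0.18],[0,0,0.19],[0,0,0.2],[0,0,0.2]]' --gripper '[0.4,0.4,0.4,0.4,0.4,0.4,0.4,0.4]'

```text
time: 26.1
ee_pos: [0.6156, 0.1168, 0.0141]
tcp_rot: [180.0, 0.0, 90.0]
wrist_force: [-0.3, 0.2, -6.4]
opening: 0.0545
```

Emit:
step_arm --dr '[[0,0,0],[0,0,0],[0,0,0],[0,0,0],[0,0,0],[0,0,0],[0,0,0],[0,0,0]]' --xyz '[[0,0,0.01],[0,0,0.02],[0,0,0.03],[0,0,0.03],[0,0,0.03],[0,0,0.03],[0,0,0.03],[0,0,0.03]]' --gripper '[0.4,0.4,0.4,0.4,0.4,0.4,0.4,0.4]'

```text
time: 26.9
ee_pos: [0.6156, 0.1168, 0.0131]
tcp_rot: [180.0, -0.0, 90.0]
wrist_force: [-1.7, -0.9, -1.5]
opening: 0.0543
```

Nearly all the weight is off. One more small step down, then release.

Emit:
step_arm --dr '[[0,0,0],[0,0,0],[0,0,0],[0,0,0],[0,0,0],[0,0,0],[0,0,0],[0,0,0]]' --xyz '[[0,0,0.01],[0,0,0.01],[0,0,0.01],[0,0,0.01],[0,0,0.01],[0,0,0.01],[0,0,0.01],[0,0,0.01]]' --gripper '[0.4,0.4,0.65,0.7,0.75,0.8,0.9,1]'

```text
time: 27.7
ee_pos: [0.6157, 0.1168, 0.0125]
tcp_rot: [180.0, -0.0, 90.0]
wrist_force: [0.6, 0.4, 0.1]
opening: 0.0853
```

Emit:
step_arm --dr '[[0,0,0],[0,0,0],[0,0,0],[0,0,0],[0,0,0],[0,0,0],[0,0,0],[0,0,0]]' --xyz '[[0,0,0],[0,0,-0.3],[0,0,-1.0],[0,0,-2.0],[0,0,-3.1],[0,0,-4.2],[0,0,-5.2],[0,0,-5.4]]' --gripper '[1,1,1,1,1,1,1,1]'

```text
time: 28.5
ee_pos: [0.6167, 0.117, 0.2353]
tcp_rot: [179.5, -0.1, 90.0]
wrist_force: [0.4, 0.3, -0.1]
opening: 0.0853
```

```bash
python3 - <<'E'
from m import *
p=snap('wrist','w12.png'); dishes(p); o=bot.get_obs(); print(o['ee_pos'],o['tcp_rot'],o['opening'])
E
```

```text
blue px [200.  19.] xy mm 510.7 272.2 diam [ 43.5 109.2]
yellow px [319. 201.] xy mm 613.7 112.3 diam [18.5 21.3]
yellow px [326. 181.] xy mm 617.8 122.6 diam [88.3 99.4]
green px [326. 394.] xy mm 622.8 -121.8 diam [ 82.1 104. ]
[0.61660525 0.11698227 0.23380879] [ 1.79612644e+02 -7.34102246e-02  8.99979248e+01] 0.08553733874103851
```

View pics/w12.png

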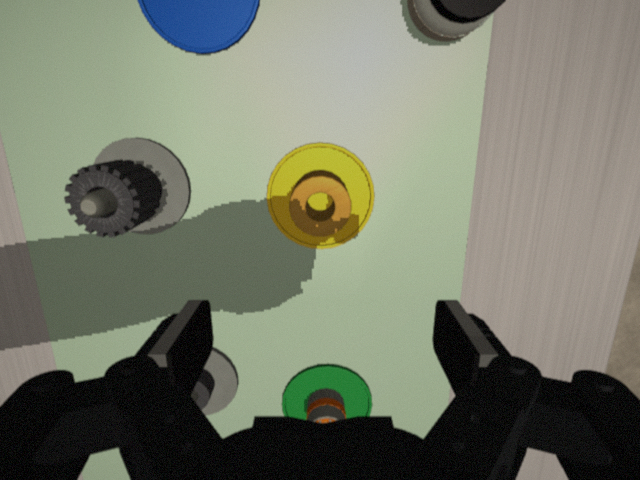

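The bush stands centred in the yellow dish at (320,205). Next, I'll look at the gear.

Emit:
step_arm --dr '[[0,0,0],[0,0,0],[0,0,0],[0,0,0],[0,0,0],[0,0,0],[0,0,0],[0,0,0]]' --xyz '[[-0.25,-0.7,0],[-0.6,-1.6,0],[-0.95,-2.6,0],[-1.3,-3.6,0],[-1.62,-4.4,0],[-1.62,-4.4,0],[-1.62,-4.4,0],[-1.62,-4.4,0]]' --gripper '[1,1,1,1,1,1,1,1]'

```text
time: 29.35
ee_pos: [0.4401, 0.0522, 0.2279]
tcp_rot: [-180.0, -0.0, 90.0]
wrist_force: [-0.3, -0.7, 0.8]
opening: 0.0853
```

```bash
python3 - <<'E'
from c import *
o=bot.get_obs(); print(o['ee_pos'])
p=snap('wrist','w13.png')
r=bot.regions_of(p,'gear_center'); print([(x['p'],x['box']) for x in r]); b=r[0]['box']; print(atz(p,b[:2],.076))
for u in ((320,116),(320,118),(321,117)): print(u,atz(p,u,.076))
i=p['image'][50:190,250:390,::-1]; cv2.imwrite('pics/w13c.png',cv2.resize(i,None,fx=4,fy=4))
E
```

```text
[0.4400751  0.05218465 0.2279398 ]
[(0.76, [319.9, 117.2, 81.4, 87.3])]
[0.43743313 0.12729787 0.076     ]
(320, 116) [0.43750912 0.12815092 0.076     ]
(320, 118) [0.43750659 0.12672836 0.076     ]
(321, 117) [0.43825244 0.12744028 0.076     ]
```

View pics/w13c.png

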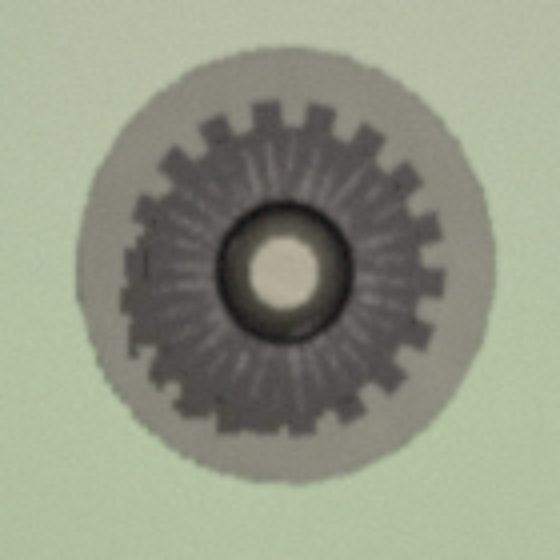

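Emit:
step_arm --dr '[[0,0,0],[0,0,0],[0,0,0],[0,0,0],[0,0,0],[0,0,0],[0,0,0],[0,0,0]]' --xyz '[[0.6,-0.04,0],[1.3,-0.04,0],[1.87,-0.04,0],[1.87,-0.04,0.6],[1.87,-0.04,1.5],[1.87,-0.04,2.3],[1.87,-0.04,3.1],[1.87,-0.04,3.5]]' --gripper '[1,1,1,1,1,1,1,1]'

```text
time: 30.25
ee_pos: [0.4371, 0.1268, 0.085]
tcp_rot: [-179.8, 0.1, 90.0]
wrist_force: [-0.8, -0.3, 1.4]
opening: 0.0855
```

Emit:
step_arm --dr '[[0,0,0],[0,0,0],[0,0,0],[0,0,0],[0,0,0],[0,0,0],[0,0,0],[0,0,0]]' --xyz '[[0,0,0.3],[0,0,0.7],[0,0,1],[0,0,1.15],[0,0,1.25],[0,0,1.25],[0,0,1.25],[0,0,1.25]]' --gripper '[1,1,1,1,1,1,1,1]'

```text
time: 31.05
ee_pos: [0.4384, 0.1269, 0.0391]
tcp_rot: [179.9, -0.0, 90.0]
wrist_force: [-0.5, -0.5, -0.1]
opening: 0.0853
```

Emit:
step_arm --dr '[[0,0,0],[0,0,0],[0,0,0],[0,0,0],[0,0,0],[0,0,0],[0,0,0],[0,0,0]]' --xyz '[[0,0,0],[0,0,0],[0,0,0],[0,0,0],[0,0,0],[0,0,0],[0,0,0],[0,0,0]]' --gripper '[0.85,0.75,0.7,0.65,0.5,0.4,0.4,0.4]' --squeeze 40

```text
time: 31.85
ee_pos: [0.4384, 0.1269, 0.0391]
tcp_rot: [179.9, -0.0, 90.0]
wrist_force: [-0.4, -0.3, 5.1]
opening: 0.0603
```

Emit:
step_arm --dr '[[0,0,0],[0,0,0],[0,0,0],[0,0,0],[0,0,0],[0,0,0],[0,0,0],[0,0,0]]' --xyz '[[0,0,0],[0,0,0],[0,0,-0.1],[0,0,-0.3],[0,0,-0.7],[0,0,-1.2],[0,0,-1.7],[0,0,-2]]' --gripper '[0.4,0.4,0.4,0.4,0.4,0.4,0.4,0.4]' --squeeze 80

```text
time: 32.65
ee_pos: [0.4381, 0.1268, 0.1198]
tcp_rot: [180.0, -0.0, 90.0]
wrist_force: [-0.2, -0.1, -6.0]
opening: 0.0595
```

Emit:
step_arm --dr '[[0,0,0],[0,0,0],[0,0,0],[0,0,0],[0,0,0],[0,0,0],[0,0,0],[0,0,0]]' --xyz '[[0,0,-0.1],[0,0,-0.2],[0,0,-0.3],[0,0,-0.3],[0,0,-0.3],[0,0,-0.3],[0,0,-0.3],[0,0,-0.3]]' --gripper '[0.4,0.4,0.4,0.4,0.4,0.4,0.4,0.4]'

```text
time: 33.45
ee_pos: [0.4379, 0.1268, 0.1303]
tcp_rot: [-180.0, 0.0, 90.0]
wrist_force: [-0.4, 0.0, -6.4]
opening: 0.0598
```

```bash
python3 - <<'E'
from m import *
p=snap('side'); i=p['image'][170:370,230:470,::-1]
cv2.imwrite('pics/s14.png',cv2.resize(i,None,fx=3,fy=3,interpolation=cv2.INTER_CUBIC))
E
```

```text
(no output)
```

View pics/s14.png

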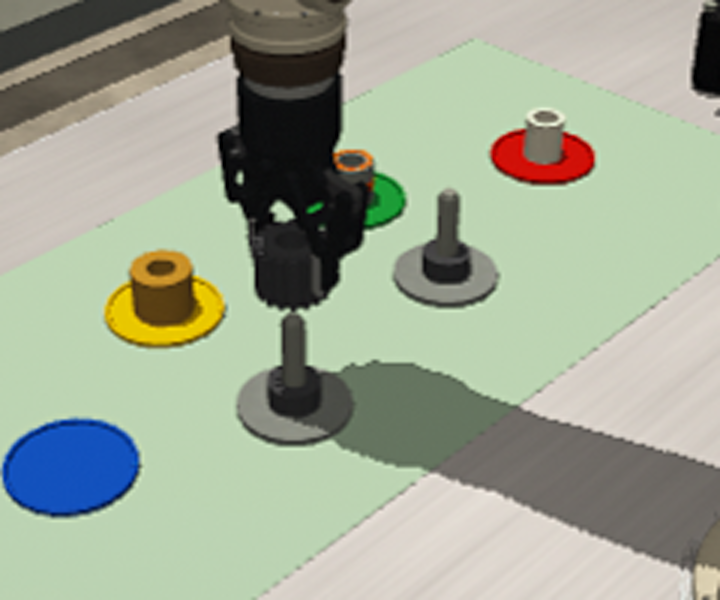

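Emit:
step_arm --dr '[[0,0,0],[0,0,0],[0,0,0],[0,0,0],[0,0,0],[0,0,0],[0,0,0],[0,0,0]]' --xyz '[[0.3,0.1,0],[0.9,0.35,0],[1.6,0.65,0],[2.4,1,0],[3.2,1.3,0],[3.8,1.55,0],[4.2,1.7,0],[4.38,1.8,0]]' --gripper '[0.4,0.4,0.4,0.4,0.4,0.4,0.4,0.4]'

```text
time: 34.3
ee_pos: [0.5102, 0.3041, 0.1297]
tcp_rot: [-180.0, 0.0, 90.1]
wrist_force: [-0.0, -1.0, -6.2]
opening: 0.0595
```

Emit:
step_arm --dr '[[0,0,0],[0,0,0],[0,0,0],[0,0,0],[0,0,0],[0,0,0],[0,0,0],[0,0,0]]' --xyz '[[0,0,0.1],[0,0,0.5],[0,0,1],[0,0,1.5],[0,0,2.0],[0,0,2.4],[0,0,2.6],[0,0,2.7]]' --gripper '[0.4,0.4,0.4,0.4,0.4,0.4,0.4,0.4]'

```text
time: 35.1
ee_pos: [0.5095, 0.3012, 0.0218]
tcp_rot: [-179.9, 0.0, 90.0]
wrist_force: [-1.1, -0.2, -6.8]
opening: 0.0597
```

```bash
python3 - <<'E'
from m import *
o=bot.get_obs(); print(o['ee_pos'],o['wrist_force'])
p=snap('wrist','w15.png')
# predicted rim outline at believed centre
for r in (.054,):
    a=np.linspace(0,2*np.pi,60); X=np.c_[.5098+r*np.cos(a),.302+r*np.sin(a),0*a+.007]
    i=p['image'][...,::-1].copy()
    for u in proj(p,X): cv2.circle(i,tuple(int(round(v)) for v in u),1,(0,0,255),-1)
    cv2.imwrite('pics/w15o.png',i)
E
```

```text
[0.50954131 0.30122397 0.02177993] [-1.14018861 -0.20835025 -6.80162227]
```

View pics/w15o.png

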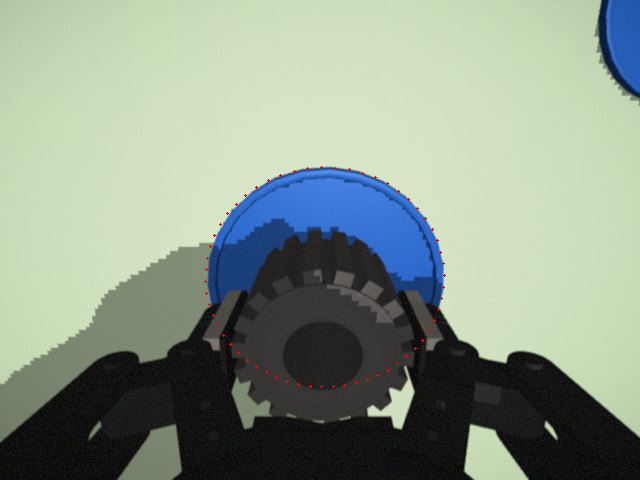

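The predicted rim outline matches the dish. Lowering.

Emit:
step_arm --dr '[[0,0,0],[0,0,0],[0,0,0],[0,0,0],[0,0,0],[0,0,0],[0,0,0],[0,0,0]]' --xyz '[[0,0,0.04],[0,0,0.08],[0,0,0.12],[0,0,0.15],[0,0,0.18],[0,0,0.19],[0,0,0.2],[0,0,0.2]]' --gripper '[0.4,0.4,0.4,0.4,0.4,0.4,0.4,0.4]'

```text
time: 35.95
ee_pos: [0.51, 0.302, 0.0144]
tcp_rot: [-180.0, 0.0, 90.0]
wrist_force: [-0.9, 1.1, -6.0]
opening: 0.0595
```

Emit:
step_arm --dr '[[0,0,0],[0,0,0],[0,0,0],[0,0,0],[0,0,0],[0,0,0],[0,0,0],[0,0,0]]' --xyz '[[0,0,0.01],[0,0,0.02],[0,0,0.03],[0,0,0.03],[0,0,0.03],[0,0,0.03],[0,0,0.03],[0,0,0.03]]' --gripper '[0.4,0.4,0.4,0.4,0.4,0.4,0.4,0.4]'

```text
time: 36.75
ee_pos: [0.51, 0.3021, 0.0135]
tcp_rot: [180.0, -0.0, 90.0]
wrist_force: [-2.1, -1.1, 0.1]
opening: 0.0598
```

The dish now carries the gear. Releasing.

Emit:
step_arm --dr '[[0,0,0],[0,0,0],[0,0,0],[0,0,0],[0,0,0],[0,0,0],[0,0,0],[0,0,0]]' --xyz '[[0,0,0],[0,0,0],[0,0,0],[0,0,0],[0,0,0],[0,0,0],[0,0,0],[0,0,0]]' --gripper '[0.4,0.72,0.76,0.8,0.85,0.9,1,1]'

```text
time: 37.55
ee_pos: [0.5101, 0.302, 0.0134]
tcp_rot: [180.0, -0.0, 90.0]
wrist_force: [0.1, -0.2, 0.4]
opening: 0.0857
```

Emit:
step_arm --dr '[[0,0,0],[0,0,0],[0,0,0],[0,0,0],[0,0,0],[0,0,0],[0,0,0],[0,0,0]]' --xyz '[[0,0,0],[0,0,-0.3],[0,0,-1.0],[0,0,-2.0],[0,0,-3.1],[0,0,-4.2],[0,0,-5.2],[0,0,-5.4]]' --gripper '[1,1,1,1,1,1,1,1]'

```text
time: 38.35
ee_pos: [0.5109, 0.3026, 0.2358]
tcp_rot: [179.6, -0.2, 90.0]
wrist_force: [0.7, -0.2, -0.2]
opening: 0.0854
```

```bash
python3 - <<'E'
from m import *
p=snap('wrist','w16.png'); o=bot.get_obs(); print(o['ee_pos'],o['opening'])
q=snap('scene'); i=q['image'][110:380,190:510,::-1]
cv2.imwrite('pics/s16.png',cv2.resize(i,None,fx=2.2,fy=2.2,interpolation=cv2.INTER_CUBIC))
E
```

```text
[0.51088451 0.30255834 0.23444688] 0.08572883077204133
```

View pics/w16.png

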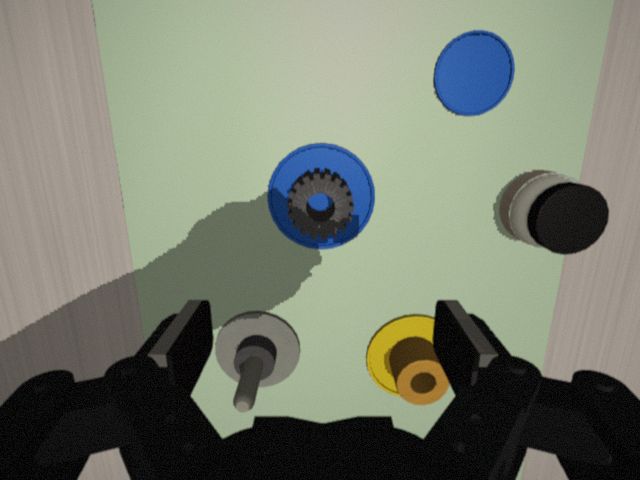

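View pics/s16.png

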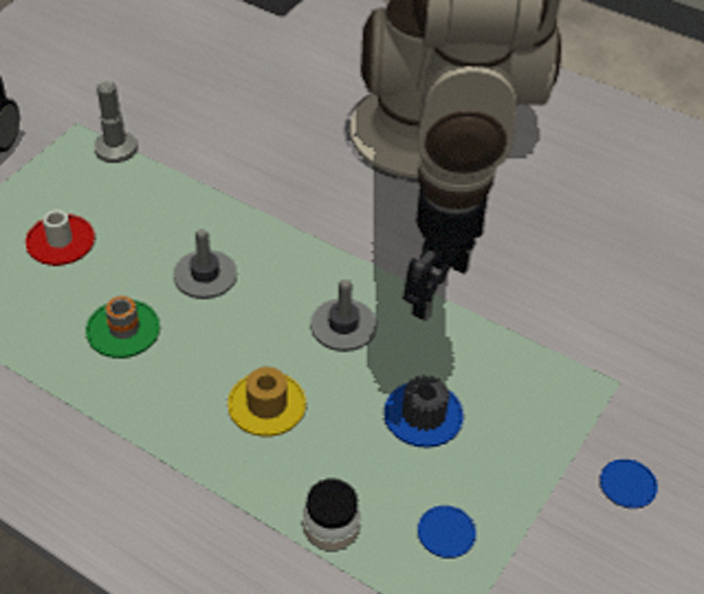

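All four parts stand upright in the middle of their dishes. The jar and shaft have not moved, and the gripper is well clear. I'm handing the job in.

```bash
python3 -c "
from workcell import bot
print(bot.job_done())"
```

```text
the job is handed in; nothing more can be done
None
```

I took both stacks apart and set each part down in its own dish, then handed the job in at about 38 s of the 122 s allowed. The bearing went in the green dish, the sleeve in the red, the bush in the yellow and the gear in the large blue one. I picked that blue dish because it measured about 105 mm across, while the other two blue ones measured about 71 mm.

The last wrist and scene pictures show all four parts upright and visually centred, with both stands empty. The jar and splined shaft look to be where they started; I judged that from the pictures and did not measure it.

- **Forces:** the readings I took at the end of each move were 11 N or less, the highest when the sleeve touched the dish floor.
- **Disagreements:** the scene and side cameras differed from the wrist camera by up to about 4 mm. I relied on the wrist camera, or on a position corrected to match it for the blue dish. No check failed.

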